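Unhook the crumb pan from its cradle

ROBOT

A 6-joint arm with a two-finger parallel gripper is mounted at the origin on the work surface. World frame = base frame: x ahead of the robot, y to its left, z up, the work surface at z = 0. Lengths are in m, angles in rad, forces in N, time in s.
With the tool pointing down it reaches from about 0.35 to 0.975 m from the base axis. Payload 4.9 kg.
Tool frame: the origin (TCP) lies on the mounting face of the last link; the fingertips stand 173 mm ahead of it and the grasp point (between the pads) lies 155 mm ahead of it (arm.tcp_to_grasp is the distance from the TCP to the grasp point, in m); z points along the fingers, y is the direction in which the jaws open and shut (so a half turn about z gives the same grasp; the last joint's range is limited). The gripper opens to 85 mm and grips with 20 to 120 N. Pads are 22 mm wide; open, the fingers measure 114 mm over their backs; the gripper's body (76 mm by 85 mm) begins 54 mm behind the grasp point. The pads swing forward as they close: fully open they stand 13 mm farther back than shut.
Start: joints at [1.073, 0.053, 1.613, -0, 1.476, -0.119], TCP at [0.231, 0.581, 0.405] pointing down, gripper open.
Joint ranges: [-3.01, 3.01], [-1.01, 2.22], [0.06, 2.58], [-1.02, 4.17], [0.09, 2.62], [-3.14, 3.14]. Speed limits (rad/s): [2.57, 2.57, 3.14, 3.14, 3.14, 3.14].

INTERFACE

Orientations are given as a 3x3 rotation matrix whose columns are the frame's x, y, z axes.
In Python, from plant import arm gives the robot as it stands.
- The arm moves only by the tool move_arm, never from a script. Its argument "commands" is a list of rows, each a list of 7 numbers: the shift along the tool's x, y, z in mm, then the turn, a rotation vector about the tool's x, y, z in degrees, then the finger opening in mm, from 0 to 85.4. In form: [[dx, dy, dz, ax, ay, az, grip], ...]. A call has 1 to 20 rows; each row is the pose to reach, as a shift and turn from the pose commanded when the call began, along the tool's axes at that moment; what a row does not reach only later rows make up. A row lasts 1/10 s, in which the tool goes at most 50 mm and 8.59 degrees, less where a joint would pass 70% of its speed; a pose out of reach is approached as far as the arm can. A call with a gripper value outside its range is refused whole. The fingers move at their own pace and stop on an object; "squeeze" is the grip in N (left out, the last holds). Time passes only in rows, so rows that repeat a pose let the fingers close. It gives the time, the measured TCP pose, the force and the opening at its end, in the units of the state.
- arm.state(): the state, without advancing time (a new reading comes with each control period).
- arm.capture(name): name is "scene" or "top"; returns (picture, depth): 384x512x3 uint8, blue, green, red; 384x512 float32, m along the optical axis (not along the pixel's ray), 0 where there is no reading.
- arm.calibration(name): a dict with "fx", "fy", "cx", "cy" (pixels), "k1" (the pictures are not rectified: a ray, as slopes to the right and down, at radius r is drawn at 1 + k1 r^2 times it, then the intrinsics apply), "R" (3x3) and "t" (3): a world point X has camera coordinates R X + t. Camera axes: x right, y down, z forward; pixel columns grow to the right and rows downward; lengths in m; the calibration is good to about 2 mm. A picture is of the moment at which its call begins. calibration takes no time and is no camera call.
- arm.close_job(): hands the job in, once; it reports no verdict.
Trained networks look in the newest picture that a camera, given by its name, has taken for a name from the list of things; names that differ only in an ending like _2 or _b are one class to them, and where a whole thing is asked for, a point or a joint stands for the part that bears it (a point fixed in the world has none). Each returns a list of dicts, best first, with "conf" (0 to 1); they miss things now and then, are a little off and sometimes report something else, mostly with a low value. They report only what shows in the picture. A call takes as long as a camera call. They do not tell look-alikes from the thing itself.
- arm.spot_in(target, camera): "bbox" ([centre column, centre row, width, height] in pixels, round what is visible of it).
- arm.cut_out(target, camera): "pixels" (384x512 bool, what is visible of it) and "bbox" ([centre column, centre row, width, height] in pixels, round what is visible of it).
The state is a dict: "clock": time; "q": joint angles; "joint_velocities": joint speeds; "tau": joint torques, N m; "ee_pos": TCP position; "tool_rot": TCP orientation; "wrist_force": force on the tool from outside, world axes, zero at the start; "moment": the same for the moment, N m; "grip_width": opening from 0.0 (shut) to 1.0 (fully open).
Only numpy, scipy, OpenCV 4.12 (cv2) and the standard library are available. Lean on these libraries where they do the work, as an engineer would, in place of code of your own. Each camera call takes 0.05 s, during which the arm holds its last target.

TASK

Take the steel crumb pan out of its cradle and set it down gently, flat in the middle of the green mat and lined up with the mat's long side, then let go. Its front toe is caught under the red lip and its tail under the red bar: ease it back against the sprung bumper just until the toe is free, tilt the front up over the lip with the tail still under the bar, then draw it out towards the lip side. Do not force it against the cradle, keep it from tipping far over, and leave the jar, bowl and brush alone.

Things in the scene. Friction and masses are not known exactly. Their poses are not given: they have to be found in the camera images.
- pan: Loose open steel crumb pan, 0.26 to 0.44 kg, box 110 x 110 x 28 mm, with a toe in front and a tongue behind. Origin: centre of its underside; z up, x to its rear. Starts flat in the cradle, same heading, origins within 1.5 mm in plan, its underside on the cradle's plate.
- pan_handle (a point): Centre of the blue handle bar over the pan's middle, 53 mm above its underside. Bar 90 mm long along the pan's x, 14 mm wide (y), 14 mm high, on two 10 mm wide posts at x = +-34 mm.
- pan_toe (a point): Front lower edge of the pan's toe, at x = -79, z = 2 mm in the pan's frame. The toe is a flat plate, 70 mm wide, 4 mm thick, standing out 24 mm in front of the box.
- pan_tongue (a point): Rear lower edge of the pan's tongue (tail), at x = +91, z = 0 mm in the pan's frame. The tongue is a flat plate, 50 mm wide, 4 mm thick, standing out 36 mm behind the box.
- cradle: Fixed grey cradle, 268 x 150 mm. Origin: centre of the pan's place, on the bench; z up, x from the lip (front) to the bumper (rear). The pan lies on its bottom plate, 6 mm thick. Guides 12 mm high beside the pan leave 4.5 mm play each side. It is light: over 10 N of the pan on the lip, guides, bar or bumper is too much.
- lip (a point): Top of the fixed upright that keeps the toe from sliding forward: cradle x = -86 mm (8 mm thick), 8 mm above the plate. On it lies a red lip plate, 8 to 12 mm above the plate, that reaches back over the toe. The lip slides: its rear edge is 2 to 22 mm behind the toe's front edge, set anew each time, not reported. The raised toe's lower edge must pass above it.
- bar (a point): Middle of the underside of the fixed red hold-down bar over the tongue: cradle x = +90 mm (84 to 96), 11 mm above the plate; bar 8 mm high. It stops the pan's tail from being lifted straight up. With the tongue's end kept on the plate, a tilt of 0.12 rad (front up) about that end fits under it and lifts the toe clear of the lip.
- rear (a point): Middle of the plate's rear edge. Before it, behind the tongue, is a black sprung rubber bumper, 44 mm wide: 4 N per mm from zero, 10 mm travel. It shares the lip's slide: the pan goes back 2 to 22 mm (not reported) to touch it, and just there the toe comes free. So push until the bumper is felt, 3 to 6 N, and hold that while tilting; pushed less the toe catches, pushed more the cradle suffers.
- brush: Bystander: blue-handled bench brush lying on the bench.
- mat: Fixed green mat, 240 mm (its x) x 170 mm (its y) x 4 mm thick. Origin: centre of its underside; z up.
- jar: Bystander: jar with a yellow cap, 60 mm across, 100 mm high; origin: centre of its underside.
- bowl: Bystander: small steel bowl, 90 mm across, 45 mm high; origin: centre of its underside.
Mind the look-alikes: they are no part of the job. What is shaped like the pan but black or brown is not meant.

How it is judged:
On the way:
1. the pan's toe is raised clear over the lip while its tongue's end is still under the bar and down near the plate (z of pan_toe in the frame of cradle above 0.0185 m and z of pan_tongue in the frame of cradle below 0.0125 m and x of pan_tongue in the frame of cradle above 0.085 m and angle between pan's own z axis and vertical above 0.05 rad), for 0.1 s.
At the end, for the whole second after the job is handed in: The pan lies upright and flat (within 0.05 rad) on the green mat, its origin within 25 mm of the mat's centre, its length within 0.2 rad of the mat's long side, at rest (horizontal distance between pan and mat below 0.025 m and z of pan in the frame of mat between 0.001 and 0.008 m and angle between the x axis of pan and the x axis of mat, either way round below 0.2 rad and angle between pan's own z axis and vertical below 0.05 rad and contact force between pan and mat above 0.5 N and linear speed of pan below 0.02 m/s); the robot touches nothing.
It fails at once if more than 10 N between the pan and the cradle's lip, guides, bar or bumper (the bottom plate does not count) (contact force between pan and cradle above 10 N).
It fails at once if pan dropped or slammed on the mat (moving faster than 0.3 m/s less than 20 mm above it) (horizontal distance between pan and mat below 0.06 m and z of pan in the frame of mat below 0.024 m and linear speed of pan above 0.3 m/s).
It fails at once if pan tipped over by more than 0.7 rad (angle between pan's own z axis and vertical above 0.7 rad).
It fails at once if jar, bowl or brush moved more than 20 mm (distance of any of jar, bowl, brush from where it was at the start of the episode above 0.02 m).
It also fails if it takes over 56 s, if anything falls off the work surface, if the arm or the gripper's body presses on something with over 40 N, if the wrist force passes 120 N, or if a joint passes its speed limit or range.

## Working session

There is one attempt and no reset: what is moved stays moved. The work goes in short steps, Python scripts to look and compute and a tool call to move; the robot and the scene stay as the last step left them, time stands still between calls to the robot, and variables do not carry over. Pictures are saved under pics/ and viewed, and the job is handed in when it is done.

Besides the shell and the picture viewer there is one more tool, called after "Call:" as name([rows], argument=value, ...), one row to a line, values as JSON. move_arm: Moves the arm, as the interface text tells. Its arguments: {"type":"object","properties":{"commands":{"type":"array"},"squeeze":{"type":"number"}},"required":["commands"]}

```bash
mkdir -p pics; ls; cat > h.py <<'E'
import numpy as np, cv2
from plant import arm
def grab(n,tag):
    im,d=arm.capture(n); cv2.imwrite(f'pics/{tag}.png',im); np.savez(f'/tmp/{tag}.npz',im=im,d=d); return im,d
def ray(n,u,v):
    c=arm.calibration(n)
    K=np.array([[c['fx'],0,c['cx']],[0,c['fy'],c['cy']],[0,0,1.]])
    p=cv2.undistortPoints(np.array(np.stack([u,v],-1),float).reshape(-1,1,2),K,np.array([c['k1'],0,0,0.])).reshape(-1,2)
    return p
def world(n,u,v,z):
    c=arm.calibration(n); p=ray(n,np.atleast_1d(u),np.atleast_1d(v)); z=np.atleast_1d(z)
    X=np.c_[p*z[:,None],z]
    return (X-np.array(c['t']))@np.array(c['R'])
def cloud(n,d):
    v,u=np.mgrid[0:384,0:512]
    return world(n,u.ravel(),v.ravel(),d.ravel()).reshape(384,512,3)
E
python3 - <<'E'
from h import *
s=arm.state();print({k:np.round(v,3) for k,v in s.items()})
for n in('scene','top'):
    im,d=grab(n,n+'0')
    c=arm.calibration(n);print(n,c, 'cam pos',-np.array(c['R']).T@np.array(c['t']))
E
```

```text
pics
{'clock': np.float64(0.0), 'q': array([ 1.073,  0.053,  1.614, -0.   ,  1.476, -0.119]), 'joint_velocities': array([ 0.   , -0.001,  0.002,  0.001,  0.004, -0.002]), 'tau': array([ 2.0000e-03, -3.9368e+01, -3.7018e+01,  0.0000e+00,  7.0000e-03,
       -0.0000e+00]), 'ee_pos': array([0.231, 0.58 , 0.403]), 'tool_rot': array([[-0.929,  0.37 , -0.001],
       [ 0.37 ,  0.929, -0.002],
       [ 0.   , -0.002, -1.   ]]), 'wrist_force': array([-0.718, -0.745,  0.417]), 'moment': array([-0.027, -0.019,  0.04 ]), 'grip_width': np.float64(0.999)}
scene {'fx': 392.3313034323315, 'fy': 392.3313034323315, 'cx': 260.2436715813132, 'cy': 189.7582745307321, 'k1': -0.13019409032961818, 'R': array([[ 0.48373046,  0.87511536, -0.01333989],
       [ 0.62135996, -0.35411843, -0.69893629],
       [-0.61637379,  0.32980789, -0.71505951]]), 't': array([-0.21731112, -0.2988497 ,  1.57189594])} cam pos [ 1.25968869 -0.43407958  0.91222334]
top {'fx': 378.9532161633857, 'fy': 378.9532161633857, 'cx': 256.41176586176243, 'cy': 192.8823476233085, 'k1': -0.04768523042121021, 'R': array([[ 0.02617747, -0.99965589,  0.00168552],
       [-0.98732684, -0.02611855, -0.15653602],
       [ 0.15652618,  0.00243355, -0.98767081]]), 't': array([-0.04311462,  0.54132169,  1.1663299 ])} cam pos [ 0.3530289  -0.03179958  1.23675901]
```

View pics/top0.png

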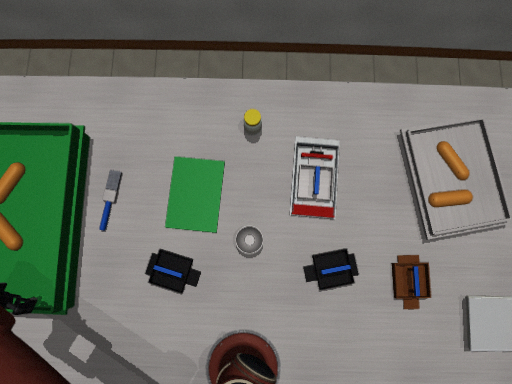

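View pics/scene0.png

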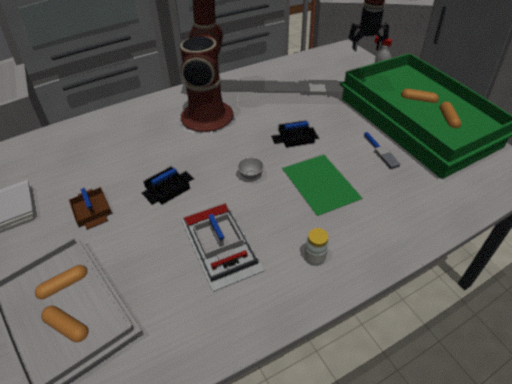

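The steel pan in the cradle is at top (316,180): wide red lip at (313,211), red bar at (317,156) and black bumper behind it at about (317,150). The look-alikes are two black pans at (173,271) and (331,270) and a brown one at (411,281). Only the one in the cradle is steel, so I'll confirm it in an enlarged crop.

```bash
python3 - <<'E'
from h import *
im=np.load('/tmp/top0.npz');d=im['d'];im=im['im']
a=cv2.resize(im[130:226,270:362],None,fx=6,fy=6,interpolation=cv2.INTER_CUBIC)
cv2.imwrite('pics/crop_top.png',a)
s=np.load('/tmp/scene0.npz');
cv2.imwrite('pics/crop_sc.png',cv2.resize(s['im'][195:295,175:275],None,fx=6,fy=6,interpolation=cv2.INTER_CUBIC))
for cam,z in(('top',np.load('/tmp/top0.npz')),('scene',s)):
    im,d=z['im'].astype(int),z['d']; P=cloud(cam,d)
    b,g,r=im[...,0],im[...,1],im[...,2]
    def show(name,m):
        p=P[m&(d>0)]; print(cam,name,len(p),'med',np.round(np.median(p,0),4),'min',np.round(np.percentile(p,2,0),4),'max',np.round(np.percentile(p,98,0),4)); return p
    R=np.zeros(d.shape,bool)
    reg=(P[...,0]>.3)&(P[...,0]<.75)&(P[...,1]<-.05)&(P[...,1]>-.35)
    blue=(b>1.8*r)&(b>80)&reg; 
    inpan=blue&(P[...,0]>.40)&(P[...,2]>.03)
    show('blue',inpan)
    red=(r>2.2*g)&(r>2.2*b)&(r>80)&reg
    show('lip',red&(P[...,0]<.44)); show('bar',red&(P[...,0]>.44))
    gm=(g>1.8*r)&(g>1.5*b)&(P[...,0]>.2)&(P[...,0]<.7)&(P[...,1]>0)&(P[...,1]<.32)&(P[...,2]<.03)
    p=show('mat',gm)
    rc=cv2.minAreaRect(p[:,:2].astype(np.float32)*1000);print(rc)
    w=reg&(P[...,2]>.003); 
    for nm in('cradle','mat','pan'):
        r_=arm.cut_out(nm,cam)
        for q in r_[:4]: 
            m=q['pixels']&(d>0);print(nm,round(q['conf'],2),np.round(q['bbox']),np.round(np.median(P[m],0),3))
E
```

```text
top blue 116 med [ 0.5873 -0.2184  0.0664] min [ 0.5438 -0.2251  0.0609] max [ 0.6292 -0.2107  0.0709]
  return _methods._mean(a, axis=axis, dtype=dtype,
  ret = um.true_divide(
Traceback (most recent call last):
IndexError: index -1 is out of bounds for axis 0 with size 0
```

View pics/crop_top.png

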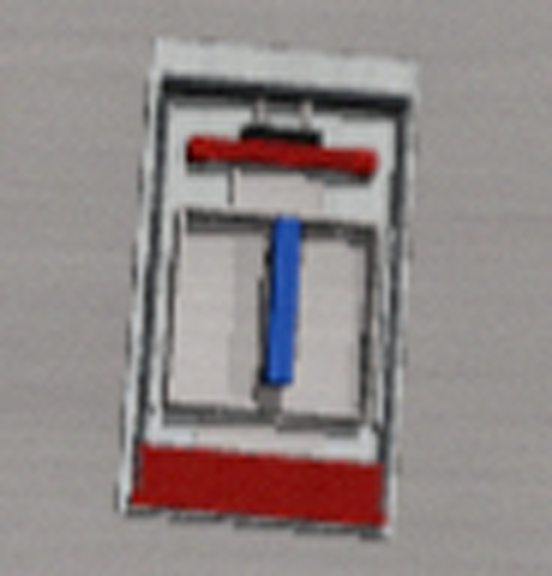

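View pics/crop_sc.png

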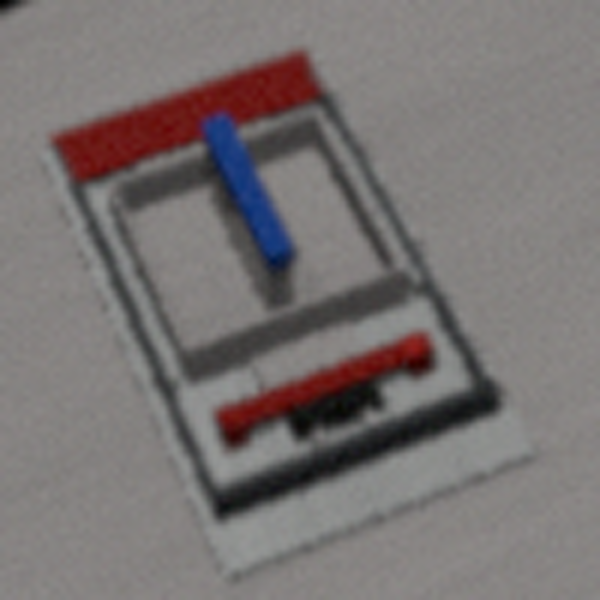

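The crops confirm it: an open steel-grey pan with a blue handle, in the grey cradle, toe under the wide red lip and tongue under the red bar. Next I'll measure.

```bash
python3 - <<'E'
from h import *
def fit(p,nm):
    xy=p[:,:2]; c=xy.mean(0); w,V=np.linalg.eigh(np.cov((xy-c).T)); a=np.degrees(np.arctan2(V[1,1],V[0,1])); print('   ',nm,'mean',np.round(c,4),'ang',round(a,1),'z',np.round(np.median(p[:,2]),4))
for cam in('top','scene'):
    z=np.load(f'/tmp/{cam}0.npz')
    im,d=z['im'].astype(int),z['d']; P=cloud(cam,d)
    b,g,r=im[...,0],im[...,1],im[...,2]
    def show(name,m):
        p=P[m&(d>0)]; print(cam,name,len(p),'min',np.round(np.percentile(p,1,0),4),'max',np.round(np.percentile(p,99,0),4)); 
        fit(p,name); rc=cv2.minAreaRect(p[:,:2].astype(np.float32)*1000);print('   ',np.round(rc[0],1),np.round(rc[1],1),round(rc[2],1)); return p
    reg=(P[...,0]>.42)&(P[...,0]<.78)&(P[...,1]<-.12)&(P[...,1]>-.32)
    show('blue',(b>1.8*r)&(b>80)&reg&(P[...,2]>.03))
    red=(r>2.2*g)&(r>2.2*b)&(r>80)&reg
    show('lip',red&(P[...,0]<.56)); show('bar',red&(P[...,0]>.58))
    show('mat',(g>1.8*r)&(g>1.5*b)&(P[...,0]>.2)&(P[...,0]<.75)&(P[...,1]>0)&(P[...,1]<.32)&(P[...,2]<.03))
    for nm in('cradle','jar','bowl','brush'):
        for q in arm.cut_out(nm,cam)[:2]:
            m=q['pixels']&(d>0);print(nm,round(q['conf'],2),np.round(q['bbox']),np.round(np.median(P[m],0),3))
            if nm=='cradle' and m.sum()>1000: fit(P[m],nm);print(np.round(cv2.minAreaRect(P[m][:,:2].astype(np.float32)*1000)[:2],1))
E
```

```text
top blue 116 min [ 0.543  -0.2251  0.0597] max [ 0.6304 -0.2102  0.0715]
    blue mean [ 0.5861 -0.2179] ang 176.6 z 0.0664
    [ 586.9 -218. ] [13.1 88.4] 86.3
top lip 394 min [ 0.4762 -0.2782  0.0136] max [ 0.5103 -0.1485  0.0241]
    lip mean [ 0.4933 -0.2129] ang 86.9 z 0.019
    [ 493.6 -212.3] [133.4  32.2] 87.1
top bar 109 min [ 0.6692 -0.2717  0.0052] max [ 0.6832 -0.1754  0.0318]
    bar mean [ 0.6759 -0.2236] ang 86.4 z 0.0251
    [ 676.5 -223. ] [100.7  12.1] 85.6
top mat 3614 min [ 0.4229  0.0889 -0.0007] max [0.6568 0.2595 0.0107]
    mat mean [0.5385 0.1741] ang 175.4 z 0.0049
    [465.8 181.1] [173.3 389.9] 84.5
jar 0.77 [252. 122.  20.  24.] [ 0.762 -0.009  0.097]
bowl 0.95 [249. 241.  30.  29.] [ 0.397 -0.009  0.022]
brush 0.96 [108. 201.  22.  60.] [0.533 0.453 0.018]
scene blue 114 min [ 0.5495 -0.2269  0.0604] max [ 0.6331 -0.2114  0.0708]
    blue mean [ 0.5922 -0.2196] ang 175.9 z 0.0671
    [ 590.4 -219. ] [12.7 86. ] 85.3
scene lip 301 min [ 0.4805 -0.276   0.0156] max [ 0.5152 -0.1502  0.0229]
    lip mean [ 0.4979 -0.2152] ang 86.2 z 0.0188
    [ 498.1 -213.3] [129.  32.] 86.0
scene bar 107 min [ 0.6722 -0.2723  0.0214] max [ 0.6884 -0.177   0.0298]
    bar mean [ 0.6804 -0.2247] ang 85.5 z 0.0258
    [ 679.7 -224.7] [98.4 12. ] 85.4
scene mat 2497 min [0.3048 0.0893 0.0011] max [0.6619 0.2567 0.0103]
    mat mean [0.5496 0.1715] ang 173.4 z 0.0054
    [446.8 186.8] [176.5 443. ] 82.6
cradle 0.63 [222. 243.  71.  80.] [ 0.677 -0.22   0.02 ]
    cradle mean [ 0.6181 -0.2189] ang 176.8 z 0.0195
[[ 591.9 -218.4]
 [ 137.5  261.4]]
jar 0.96 [316. 246.  21.  35.] [ 0.794 -0.021  0.075]
bowl 0.57 [249. 167.  27.  21.] [ 0.383 -0.002  0.029]
brush 0.71 [382. 152.  34.  37.] [0.544 0.448 0.017]
brush 0.3 [223. 243.  74.  80.] [ 0.657 -0.223  0.019]
```

Call:
move_arm([
  [-628,-610,103,0,0,-18,85],
  [-628,-610,103,0,0,-18,85],
  [-628,-610,103,0,0,-18,85],
  [-628,-610,103,0,0,-18,85],
  [-628,-610,103,0,0,-18,85],
  [-628,-610,103,0,0,-18,85],
  [-628,-610,103,0,0,-18,85],
  [-628,-610,103,0,0,-18,85],
  [-628,-610,103,0,0,-18,85],
  [-628,-610,103,0,0,-18,85],
  [-628,-610,103,0,0,-18,85],
  [-628,-610,103,0,0,-18,85],
  [-628,-610,103,0,0,-18,85],
  [-628,-610,103,0,0,-18,85],
  [-628,-610,103,0,0,-18,85],
  [-628,-610,103,0,0,-18,85],
  [-628,-610,103,0,0,-18,85],
  [-628,-610,103,0,0,-18,85],
  [-628,-610,103,0,0,-18,85],
  [-628,-610,103,0,0,-18,85],
])

```text
clock: 2.5
ee_pos: [0.589, -0.2187, 0.3014]
tool_rot: [[-0.998, 0.066, -0.001], [0.066, 0.998, 0.001], [0.001, 0.001, -1.0]]
wrist_force: [-0.4, -0.2, -0.3]
grip_width: 0.995
```

Call:
move_arm([
  [0,0,40,0,0,0,50],
  [0,0,60,0,0,0,50],
  [0,0,75,0,0,0,50],
  [0,0,86,0,0,0,50],
  [0,0,86,0,0,0,50],
  [0,0,86,0,0,0,50],
], squeeze=40)

```text
clock: 3.1
ee_pos: [0.5894, -0.2181, 0.2167]
tool_rot: [[-0.998, 0.064, 0.001], [0.064, 0.998, -0.001], [-0.001, -0.001, -1.0]]
wrist_force: [0.0, -2.0, 0.6]
grip_width: 0.587
```

```bash
python3 - <<'E'
from h import *
im,d=grab('scene','s1'); t,_=grab('top','t1')
a=cv2.resize(im[170:300,160:290],None,fx=4,fy=4,interpolation=cv2.INTER_CUBIC)
cv2.imwrite('pics/s1c.png',a)
E
```

```text
(no output)
```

View pics/s1c.png

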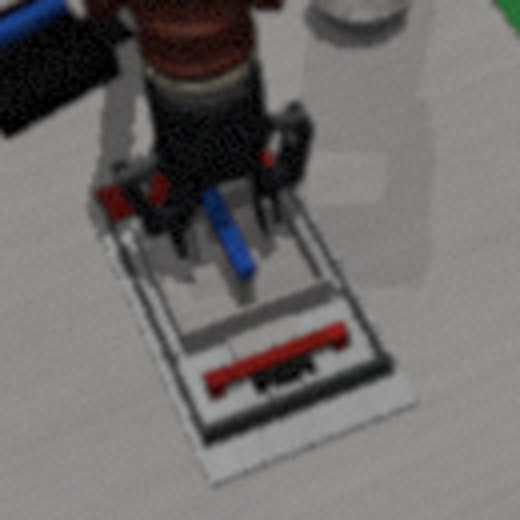

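The handle lies midway between the open fingers (crop at about (225,225)), so I'm closing.

Call:
move_arm([
  [0,0,0,0,0,0,30],
  [0,0,0,0,0,0,24],
  [0,0,0,0,0,0,20],
  [0,0,0,0,0,0,16],
  [0,0,0,0,0,0,10],
  [0,0,0,0,0,0,10],
  [0,0,0,0,0,0,10],
  [0,0,0,0,0,0,10],
], squeeze=60)

```text
clock: 4.0
ee_pos: [0.5892, -0.2184, 0.216]
tool_rot: [[-0.998, 0.065, 0.0], [0.065, 0.998, -0.0], [-0.0, -0.0, -1.0]]
wrist_force: [-1.3, 0.5, 2.4]
grip_width: 0.152
```

Call:
move_arm([
  [0,0,0,0,0,0,10],
  [0,0,0,0,0,0,10],
])

```text
clock: 4.2
ee_pos: [0.5891, -0.2183, 0.216]
tool_rot: [[-0.998, 0.065, 0.0], [0.065, 0.998, -0.0], [-0.0, -0.0, -1.0]]
wrist_force: [-0.2, 0.8, 3.5]
grip_width: 0.152
```

Call:
move_arm([
  [0,0,0,0,0,0,10],
])

```text
clock: 4.3
ee_pos: [0.5891, -0.2183, 0.216]
tool_rot: [[-0.998, 0.065, 0.0], [0.065, 0.998, -0.0], [-0.0, -0.0, -1.0]]
wrist_force: [-0.6, 1.0, 3.7]
grip_width: 0.148
```

Call:
move_arm([
  [0,0,-0.5,0,0,0,10],
  [0,0,-1,0,0,0,10],
  [0,0,-1,0,0,0,10],
])

```text
clock: 4.6
ee_pos: [0.5888, -0.2183, 0.216]
tool_rot: [[-0.998, 0.065, -0.001], [0.065, 0.998, 0.0], [0.001, 0.0, -1.0]]
wrist_force: [0.6, 0.2, -1.7]
grip_width: 0.152
```

Call:
move_arm([
  [0,0,0,0,0,0,10],
  [0,0,0,0,0,0,10],
])

```text
clock: 4.8
ee_pos: [0.5887, -0.2182, 0.2161]
tool_rot: [[-0.998, 0.065, -0.001], [0.065, 0.998, 0.0], [0.001, 0.0, -1.0]]
wrist_force: [0.5, -1.1, -2.6]
grip_width: 0.15
```

Call:
move_arm([
  [-0.5,0,-0.3,0,0,0,10],
  [-1,0,-0.3,0,0,0,10],
  [-1.5,0,-0.3,0,0,0,10],
  [-1.5,0,-0.3,0,0,0,10],
])

```text
clock: 5.2
ee_pos: [0.5905, -0.2183, 0.2167]
tool_rot: [[-0.998, 0.065, -0.0], [0.065, 0.998, 0.0], [0.0, 0.0, -1.0]]
wrist_force: [0.1, -0.2, -3.5]
grip_width: 0.152
```

Call:
move_arm([
  [-0.5,0,0,0,0,0,10],
  [-1,0,0,0,0,0,10],
  [-1,0,0,0,0,0,10],
])

```text
clock: 5.5
ee_pos: [0.5916, -0.2185, 0.217]
tool_rot: [[-0.998, 0.065, 0.0], [0.065, 0.998, -0.0], [-0.0, -0.0, -1.0]]
wrist_force: [-0.6, 0.3, -3.6]
grip_width: 0.146
```

Call:
move_arm([
  [-0.5,0,0,0,0,0,10],
  [-1,0,0,0,0,0,10],
  [-1,0,0,0,0,0,10],
])

```text
clock: 5.8
ee_pos: [0.5925, -0.2185, 0.217]
tool_rot: [[-0.998, 0.065, -0.0], [0.065, 0.998, -0.0], [0.0, -0.0, -1.0]]
wrist_force: [-0.6, -1.0, -2.9]
grip_width: 0.146
```

Call:
move_arm([
  [0,0,0,0,0,0,10],
])

```text
clock: 5.9
ee_pos: [0.5925, -0.2185, 0.217]
tool_rot: [[-0.998, 0.065, -0.0], [0.065, 0.998, -0.0], [0.0, -0.0, -1.0]]
wrist_force: [-0.4, 0.2, -2.6]
grip_width: 0.148
```

Call:
move_arm([
  [-0.5,0,0,0,0,0,10],
  [-1,0,0,0,0,0,10],
  [-1,0,0,0,0,0,10],
])

```text
clock: 6.2
ee_pos: [0.5933, -0.2186, 0.2169]
tool_rot: [[-0.998, 0.065, -0.001], [0.065, 0.998, 0.0], [0.001, 0.0, -1.0]]
wrist_force: [-3.1, 0.4, -2.3]
grip_width: 0.148
```

Call:
move_arm([
  [-0.5,0,0,0,0,0,10],
  [-1,0,0,0,0,0,10],
  [-1,0,0,0,0,0,10],
])

```text
clock: 6.5
ee_pos: [0.5942, -0.2187, 0.2168]
tool_rot: [[-0.998, 0.064, -0.002], [0.064, 0.998, 0.0], [0.002, 0.0, -1.0]]
wrist_force: [-5.2, 1.1, -1.3]
grip_width: 0.139
```

Call:
move_arm([
  [0,0,0,0,0,0,10],
])

```text
clock: 6.6
ee_pos: [0.5942, -0.2187, 0.2168]
tool_rot: [[-0.998, 0.065, -0.001], [0.065, 0.998, 0.0], [0.001, 0.0, -1.0]]
wrist_force: [-6.1, 0.3, -1.1]
grip_width: 0.152
```

Call:
move_arm([
  [0.3,0,0,0,0,0,10],
  [0.3,0,0,0,0,0,10],
])

```text
clock: 6.8
ee_pos: [0.594, -0.2186, 0.2168]
tool_rot: [[-0.998, 0.065, -0.001], [0.065, 0.998, 0.0], [0.001, 0.0, -1.0]]
wrist_force: [-5.4, 0.4, -0.9]
grip_width: 0.148
```

Call:
move_arm([
  [0,0,0,0,0,0,10],
])

```text
clock: 6.9
ee_pos: [0.594, -0.2186, 0.2169]
tool_rot: [[-0.998, 0.065, -0.001], [0.065, 0.998, 0.0], [0.001, 0.0, -1.0]]
wrist_force: [-5.1, 0.8, -1.3]
grip_width: 0.151
```

Call:
move_arm([
  [0,0,0,0,0,0,10],
  [-1.8,0,-0.8,0,0.5,0,10],
  [-3.6,0,-1.6,0,1,0,10],
  [-3.6,0,-1.6,0,1,0,10],
], squeeze=100)

```text
clock: 7.3
ee_pos: [0.5979, -0.2189, 0.2186]
tool_rot: [[-0.998, 0.064, -0.018], [0.064, 0.998, 0.001], [0.018, 0.0, -1.0]]
wrist_force: [-5.0, -0.1, -1.0]
grip_width: 0.139
```

Call:
move_arm([
  [0,0,0,0,0,0,10],
])

```text
clock: 7.4
ee_pos: [0.5978, -0.2188, 0.2185]
tool_rot: [[-0.998, 0.064, -0.018], [0.064, 0.998, 0.001], [0.018, 0.0, -1.0]]
wrist_force: [-5.0, -0.5, -1.2]
grip_width: 0.139
```

Call:
move_arm([
  [-1.8,0,-0.8,0,0.5,0,10],
  [-3.6,0,-1.6,0,1,0,10],
  [-5.4,0,-2.3,0,1.5,0,10],
  [-7.2,0,-3.0,0,2,0,10],
  [-7.2,0,-3.0,0,2,0,10],
])

```text
clock: 7.9
ee_pos: [0.6052, -0.2194, 0.2215]
tool_rot: [[-0.997, 0.064, -0.053], [0.064, 0.998, 0.003], [0.053, 0.0, -0.999]]
wrist_force: [-5.4, 0.0, -1.6]
grip_width: 0.142
```

Call:
move_arm([
  [0,0,0,0,0,0,10],
])

```text
clock: 8.0
ee_pos: [0.6051, -0.2193, 0.2214]
tool_rot: [[-0.997, 0.065, -0.053], [0.064, 0.998, 0.003], [0.053, 0.0, -0.999]]
wrist_force: [-4.4, 0.5, -1.8]
grip_width: 0.139
```

Call:
move_arm([
  [-1.8,0,-0.8,0,0.5,0,10],
  [-3.6,0,-1.55,0,1,0,10],
  [-5.4,0,-2.3,0,1.5,0,10],
  [-7.2,0,-3.05,0,2,0,10],
  [-9.0,0,-3.8,0,2.5,0,10],
  [-10.8,0,-4.5,0,3,0,10],
  [-10.8,0,-4.5,0,3,0,10],
])

```text
clock: 8.7
ee_pos: [0.6163, -0.22, 0.2254]
tool_rot: [[-0.992, 0.064, -0.105], [0.064, 0.998, 0.007], [0.105, 0.0, -0.994]]
wrist_force: [-4.4, -0.7, -1.6]
grip_width: 0.139
```

Call:
move_arm([
  [0,0,0,0,0,0,10],
  [0,0,0,0,0,0,10],
])

```text
clock: 8.9
ee_pos: [0.616, -0.2201, 0.2253]
tool_rot: [[-0.992, 0.065, -0.104], [0.064, 0.998, 0.007], [0.104, 0.0, -0.995]]
wrist_force: [-4.4, 1.0, -2.0]
grip_width: 0.144
```

```bash
python3 - <<'E'
from h import *
im,d=grab('scene','s2')
cv2.imwrite('pics/s2c.png',cv2.resize(im[170:300,160:290],None,fx=5,fy=5,interpolation=cv2.INTER_CUBIC)[:600])
E
```

```text
(no output)
```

View pics/s2c.png

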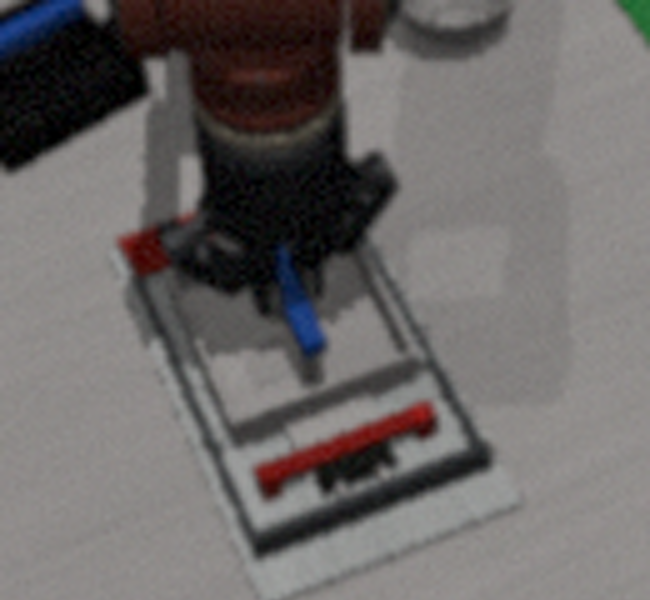

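The pan appears tilted, with its front-left rim lifted off the guide at (170,310). I'll check the tilt from depth before drawing out.

```bash
python3 - <<'E'
from h import *
th=np.radians(-3.7);c0=np.array([.5895,-.2185])
for tag in('scene0','s2'):
    z=np.load(f'/tmp/{tag}.npz');P=cloud('scene',z['d']);im=z['im'].astype(int)
    q=P[...,:2]-c0; x=q[...,0]*np.cos(th)+q[...,1]*np.sin(th); y=-q[...,0]*np.sin(th)+q[...,1]*np.cos(th);h=P[...,2]
    for s in(-1,1):
        print(tag,'side',s,[ (xx,round(float(np.percentile(h[m],90))*1000,1)) for xx in range(-50,60,12) for m in [(abs(x*1000-xx)<6)&(abs(y*1000*s-54)<5)&(h<.07)&(z['d']>0)] if m.sum()>4])
    b=(im[...,0]>1.8*im[...,2])&(im[...,0]>80)&(abs(x)<.06)&(abs(y)<.03)&(h>.04)
    p=np.polyfit(x[b],h[b],1);print('handle slope',p, b.sum())
    print('box floor/tongue', [(xx,round(float(np.median(h[m]))*1000,1)) for xx in range(20,90,8) for m in [(abs(x*1000-xx)<4)&(abs(abs(y*1000)-18)<5)&(h<.07)&(z['d']>0)] if m.sum()>3])
E
```

```text
scene0 side -1 [(-50, 34.3), (-38, 34.9), (-26, 36.9), (-14, 34.6), (-2, 36.5), (10, 33.0), (22, 34.3), (34, 34.1), (46, 34.6), (58, 32.8)]
scene0 side 1 [(-50, 34.8), (-38, 36.7), (-26, 36.2), (-14, 36.5), (-2, 36.2), (10, 36.3), (22, 34.7), (34, 33.8), (46, 36.5), (58, 32.6)]
handle slope [-0.00098586  0.06690793] 114
box floor/tongue [(20, 9.8), (28, 9.9), (36, 12.5), (52, 25.4), (60, 11.1), (68, 11.5), (76, 12.2), (84, 24.2)]
s2 side -1 [(-50, 49.8), (-38, 49.4), (-26, 47.0), (-14, 47.3), (-2, 47.1), (10, 44.3), (22, 43.5), (34, 41.8), (46, 40.8), (58, 39.1)]
s2 side 1 [(-26, 34.4), (-14, 46.4), (-2, 47.7), (10, 47.6), (22, 43.5), (34, 44.2), (46, 43.8), (58, 40.8)]
handle slope [-0.1329127   0.07917893] 48
box floor/tongue [(20, 20.2), (28, 17.6), (36, 16.5), (44, 16.2), (60, 25.9), (68, 14.3), (76, 13.9), (84, 25.0)]
```

Call:
move_arm([
  [1.1,0,-0.5,0,0,0,10],
  [4.1,0,-0.6,0,0,0,10],
  [8,0,-0.2,0,0,0,10],
  [12,0,0.1,0,0,0,10],
  [12,0,0.1,0,0,0,10],
])

```text
clock: 9.45
ee_pos: [0.6038, -0.2193, 0.2268]
tool_rot: [[-0.993, 0.065, -0.104], [0.064, 0.998, 0.007], [0.104, -0.0, -0.995]]
wrist_force: [0.0, -0.4, -3.1]
grip_width: 0.139
```

Call:
move_arm([
  [4,0,0.2,0,0,0,10],
  [8,0,0.5,0,0,0,10],
  [10,0,0.7,0,0,0,10],
  [11,0,0.8,0,0,0,10],
  [11,0,0.8,0,0,0,10],
])

```text
clock: 9.95
ee_pos: [0.593, -0.2186, 0.2269]
tool_rot: [[-0.992, 0.065, -0.104], [0.064, 0.998, 0.007], [0.104, 0.0, -0.995]]
wrist_force: [0.8, 0.2, -2.6]
grip_width: 0.138
```

Call:
move_arm([
  [0.5,0,-5,0,0,0,10],
  [1,0,-10,0,0,0,10],
  [2.1,0,-20,0,0,0,10],
  [4.2,0,-40,0,0,0,10],
  [6.3,0,-60,0,0,0,10],
  [8.4,0,-80,0,0,0,10],
  [10.5,0,-100,0,0,0,10],
  [10.5,0,-100,0,0,0,10],
  [10.5,0,-100,0,0,0,10],
])

```text
clock: 10.85
ee_pos: [0.5932, -0.2186, 0.3282]
tool_rot: [[-0.993, 0.065, -0.103], [0.064, 0.998, 0.006], [0.103, -0.001, -0.995]]
wrist_force: [-0.4, 0.6, -3.9]
grip_width: 0.141
```

```bash
python3 - <<'E'
from h import *
def fit(xy):
    rc=cv2.minAreaRect(xy.astype(np.float32)*1000);print('rect',np.round(rc[0],1),np.round(rc[1],1),round(rc[2],2))
for cam in('top','scene'):
    im,d=grab(cam,cam+'3'); P=cloud(cam,d)
    hsv=cv2.cvtColor(im,cv2.COLOR_BGR2HSV)
    m=((abs(hsv[...,0].astype(int)-65)<15)&(hsv[...,1]>120)&(hsv[...,2]>60)&(P[...,1]<.32)&(P[...,1]>.02)&(P[...,0]>.38)&(P[...,0]<.72)&(P[...,2]<.02)&(d>0)).astype(np.uint8)
    n,l,st,_=cv2.connectedComponentsWithStats(m); k=1+np.argmax(st[1:,4]); m=l==k
    print(cam,m.sum(),np.round(np.median(P[m],0),4));fit(P[m][:,:2])
    # ray-plane with z=.004
    c=arm.calibration(cam);R=np.array(c['R']);C=-R.T@np.array(c['t'])
    v,u=np.nonzero(m);D=np.c_[ray(cam,u,v),np.ones(len(u))]@R;s=(.004-C[2])/D[:,2];X=C+D*s[:,None];fit(X[:,:2]);print(np.round(X.mean(0),4))
    m0=(hsv[...,0]>105)&(hsv[...,0]<130)&(hsv[...,1]>120)&(hsv[...,2]>60)&(P[...,2]>.12)&(d>0)
    if m0.sum()>10: print('handle',m0.sum(),np.round(P[m0].mean(0),4)); fit(P[m0][:,:2])
print({k:np.round(v,3) for k,v in arm.state().items() if k in('ee_pos','clock','q','wrist_force')})
E
```

```text
top 3596 [0.5377 0.174  0.0048]
rect [540.9 174.6] [168.6 237.9] 85.84
rect [540.5 174.4] [168.3 237.2] 85.8
[0.5388 0.1742 0.004 ]
scene 2445 [0.557  0.17   0.0054]
rect [546.9 173. ] [165.7 235.5] 85.5
rect [545.9 174.1] [163.8 232.4] 85.59
[0.5523 0.1716 0.004 ]
handle 86 [ 0.5972 -0.2188  0.176 ]
rect [ 589.3 -218.4] [13.2 68.3] 86.7
{'clock': np.float64(10.95), 'q': array([-0.464,  0.152,  1.641, -0.041,  1.447, -1.963]), 'ee_pos': array([ 0.593, -0.218,  0.326]), 'wrist_force': array([ 0.064,  0.006, -3.202])}
```

View pics/scene3.png

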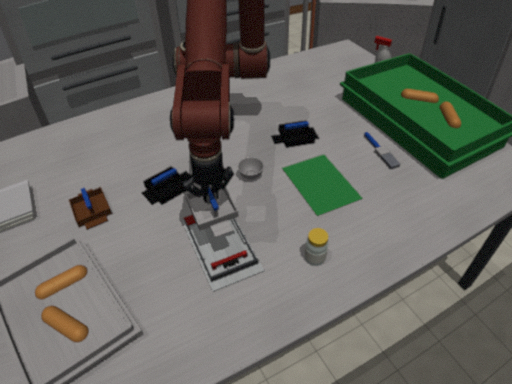

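View pics/top3.png

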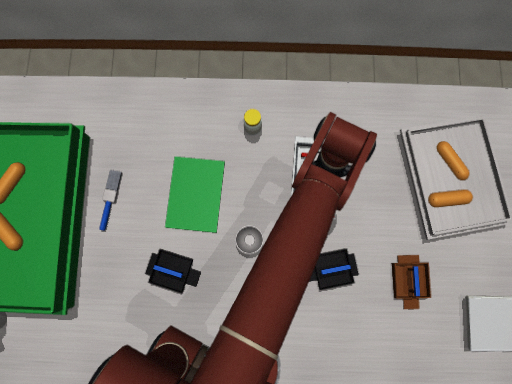

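Clear of the cradle, with the pan hanging at (212,205) in the scene view. The mat's centre comes out at about (0.542, 0.174) and its heading at about -4.3°. Now levelling the pan and carrying it over at height.

Call:
move_arm([
  [3,0,0,0,-1,0,10],
  [6,20,3,0,-2,0,10],
  [9,45,4,0,-3,0,10],
  [14,75,7,0,-4,0,10],
  [20,105,9,0,-5,0,10],
  [25,135,12,0,-6,0,10],
  [31,165,14,0,-6,0,10],
  [37,195,17,0,-6,0,10],
  [42,225,19,0,-6,0,10],
  [48,255,22,0,-6,0,10],
  [54,285,25,0,-6,0,10],
  [59,315,27,0,-6,0,10],
  [65,345,30,0,-6,0,10],
  [70,370,32,0,-6,0,10],
  [73,388,33.5,0,-6,0,10],
  [73,388,33.5,0,-6,0,10],
  [73,388,33.5,0,-6,0,10],
  [73,388,33.5,0,-6,0,10],
])

```text
clock: 12.75
ee_pos: [0.542, 0.1731, 0.3015]
tool_rot: [[-0.998, 0.065, -0.0], [0.065, 0.998, -0.0], [0.0, -0.0, -1.0]]
wrist_force: [-0.3, -0.6, -3.9]
grip_width: 0.141
```

```bash
python3 - <<'E'
from h import *
print({k:np.round(v,4) for k,v in arm.state().items() if k in('ee_pos','tool_rot','clock','wrist_force')})
for cam in('top','scene'):
    im,d=grab(cam,cam+'4'); P=cloud(cam,d)
    hsv=cv2.cvtColor(im,cv2.COLOR_BGR2HSV)
    m0=(hsv[...,0]>105)&(hsv[...,0]<130)&(hsv[...,1]>120)&(hsv[...,2]>60)&(P[...,2]>.1)&(d>0)
    if m0.sum()>10:
        p=P[m0]; print(cam,m0.sum(),np.round(p.mean(0),4),np.round(p.min(0),3),np.round(p.max(0),3),np.polyfit(p[:,0],p[:,2],1))
cv2.imwrite('pics/s4c.png',cv2.resize(im[110:230,240:400],None,fx=4,fy=4))
E
```

```text
{'clock': np.float64(12.75), 'ee_pos': array([0.542 , 0.1731, 0.3015]), 'tool_rot': array([[-9.979e-01,  6.500e-02, -4.000e-04],
       [ 6.500e-02,  9.979e-01, -3.000e-04],
       [ 4.000e-04, -3.000e-04, -1.000e+00]]), 'wrist_force': array([-0.3081, -0.6421, -3.882 ])}
scene 50 [0.5692 0.1692 0.1517] [0.545 0.162 0.142] [0.588 0.178 0.155] [-0.0340602   0.17112066]
```

View pics/s4c.png

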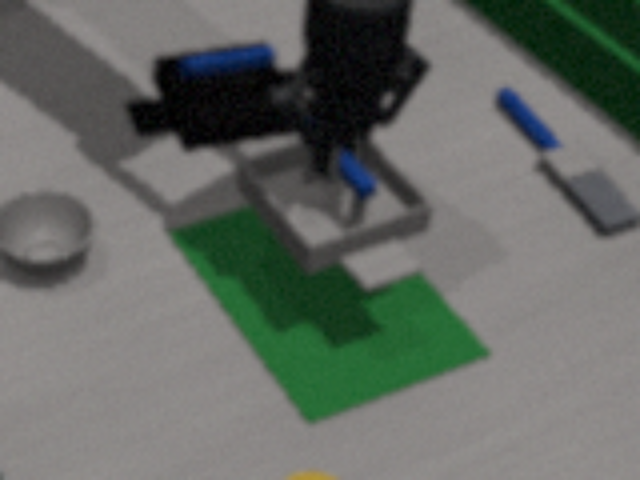

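Call:
move_arm([
  [0,1,15,0,0,0,10],
  [0,1,30,0,0,0,10],
  [0,1,45,0,0,0,10],
  [0,1,58,0,0,0,10],
  [0,1,66,0,0,0,10],
  [0,1,72,0,0,0,10],
  [0,1,77,0,0,0,10],
  [0,1,80,0,0,0,10],
  [0,1,83,0,0,0,10],
  [0,1,83,0,0,0,10],
])

```text
clock: 13.85
ee_pos: [0.5423, 0.1745, 0.2187]
tool_rot: [[-0.998, 0.065, -0.0], [0.065, 0.998, -0.0], [0.0, -0.0, -1.0]]
wrist_force: [0.3, -0.7, -2.0]
grip_width: 0.143
```

Call:
move_arm([
  [0,0,1,0,0,0,10],
  [0,0,2,0,0,0,10],
  [0,0,2,0,0,0,10],
])

```text
clock: 14.15
ee_pos: [0.5423, 0.1745, 0.2168]
tool_rot: [[-0.998, 0.065, 0.0], [0.065, 0.998, 0.0], [-0.0, 0.0, -1.0]]
wrist_force: [-0.3, -0.0, -3.6]
grip_width: 0.141
```

Call:
move_arm([
  [0,0,1,0,0,0,10],
  [0,0,1,0,0,0,10],
])

```text
clock: 14.35
ee_pos: [0.5423, 0.1745, 0.2157]
tool_rot: [[-0.998, 0.065, -0.0], [0.065, 0.998, -0.0], [0.0, -0.0, -1.0]]
wrist_force: [0.4, -0.3, -2.5]
grip_width: 0.141
```

Call:
move_arm([
  [0,0,1,0,0,0,10],
  [0,0,1,0,0,0,10],
])

```text
clock: 14.55
ee_pos: [0.5422, 0.1745, 0.2146]
tool_rot: [[-0.998, 0.065, -0.0], [0.065, 0.998, -0.0], [0.0, -0.0, -1.0]]
wrist_force: [0.0, 0.4, -3.1]
grip_width: 0.141
```

Call:
move_arm([
  [0,0,0.7,0,0,0,10],
  [0,0,0.7,0,0,0,10],
])

```text
clock: 14.75
ee_pos: [0.5424, 0.1745, 0.2141]
tool_rot: [[-0.998, 0.065, 0.0], [0.065, 0.998, 0.0], [-0.0, 0.0, -1.0]]
wrist_force: [-0.4, -0.5, -2.8]
grip_width: 0.139
```

Call:
move_arm([
  [0,0,0.7,0,0,0,10],
  [0,0,0.7,0,0,0,10],
])

```text
clock: 14.95
ee_pos: [0.5424, 0.1746, 0.2141]
tool_rot: [[-0.998, 0.064, -0.0], [0.064, 0.998, -0.0], [0.0, -0.0, -1.0]]
wrist_force: [-3.7, -0.9, 4.2]
grip_width: 0.144
```

Call:
move_arm([
  [0,0,0.4,0,0,0,10],
  [0,0,0.4,0,0,0,10],
])

```text
clock: 15.15
ee_pos: [0.5425, 0.1745, 0.2141]
tool_rot: [[-0.998, 0.065, -0.0], [0.065, 0.998, -0.0], [0.0, -0.0, -1.0]]
wrist_force: [-4.7, -1.7, 6.4]
grip_width: 0.143
```

On the mat. I'll unload slightly, open slowly and then retreat straight up.

Call:
move_arm([
  [0,0,-0.6,0,0,0,10],
  [0,0,-0.6,0,0,0,14],
  [0,0,-0.6,0,0,0,18],
  [0,0,-0.6,0,0,0,24],
  [0,0,-0.6,0,0,0,32],
  [0,0,-0.6,0,0,0,45],
  [0,0,-0.6,0,0,0,50],
  [0,0,-0.6,0,0,0,50],
], squeeze=20)

```text
clock: 15.95
ee_pos: [0.5423, 0.1745, 0.2136]
tool_rot: [[-0.998, 0.065, 0.0], [0.065, 0.998, 0.0], [-0.0, 0.0, -1.0]]
wrist_force: [0.2, -0.2, 0.0]
grip_width: 0.586
```

Call:
move_arm([
  [0,0,-4,0,0,0,50],
  [0,0,-10,0,0,0,50],
  [0,0,-25,0,0,0,50],
  [0,0,-50,0,0,0,50],
  [0,0,-85,0,0,0,50],
  [0,0,-120,0,0,0,50],
  [0,0,-150,0,0,0,50],
  [150,0,-170,0,0,0,50],
  [150,0,-170,0,0,0,50],
  [150,0,-170,0,0,0,50],
  [150,0,-170,0,0,0,50],
  [150,0,-170,0,0,0,50],
])

```text
clock: 17.15
ee_pos: [0.3917, 0.1843, 0.3854]
tool_rot: [[-0.998, 0.064, 0.004], [0.064, 0.998, 0.001], [-0.004, 0.001, -1.0]]
wrist_force: [0.7, -0.2, 0.5]
grip_width: 0.585
```

```bash
python3 - <<'E'
from h import *
th=np.radians(-4.3);c0=np.array([.542,.1743])
for cam in('top','scene'):
    im,d=grab(cam,cam+'5'); P=cloud(cam,d)
    hsv=cv2.cvtColor(im,cv2.COLOR_BGR2HSV)
    m0=(hsv[...,0]>105)&(hsv[...,0]<130)&(hsv[...,1]>120)&(hsv[...,2]>60)&(P[...,2]>.04)&(d>0)&(P[...,0]>.46)&(P[...,0]<.62)&(P[...,1]>.1)&(P[...,1]<.25)
    if m0.sum()>10:
        p=P[m0]; print(cam,m0.sum(),np.round(p.mean(0),4),np.round(p.min(0),3),np.round(p.max(0),3),'slope',np.polyfit(p[:,0],p[:,2],1)[0],'yaw',np.degrees(np.polyfit(p[:,0],p[:,1],1)[0]))
    q=P[...,:2]-c0; x=q[...,0]*np.cos(th)+q[...,1]*np.sin(th); y=-q[...,0]*np.sin(th)+q[...,1]*np.cos(th);h=P[...,2]
    for s in(-1,1):
        print(cam,'rim',s,[ (xx,round(float(np.percentile(h[m],85))*1000,1)) for xx in range(-50,60,20) for m in [(abs(x*1000-xx)<6)&(abs(y*1000*s-54)<5)&(h<.07)&(d>0)] if m.sum()>4])
    for nm in('jar','bowl','brush'):
        for k in arm.cut_out(nm,cam)[:1]: print(nm,np.round(k['bbox']))
print({k:np.round(v,3) for k,v in arm.state().items() if k in('ee_pos','clock','wrist_force')})
cv2.imwrite('pics/s5c.png',cv2.resize(im[110:270,220:400],None,fx=3.3,fy=3.3))
E
```

```text
top 122 [0.5391 0.174  0.0646] [0.496 0.166 0.054] [0.584 0.183 0.07 ] slope 0.006567482227143397 yaw -3.092547364998132
top rim -1 [(-50, 33.8), (-30, 32.1), (-10, 33.2), (10, 32.0), (30, 30.6), (50, 33.0)]
top rim 1 [(-50, 35.8), (-30, 32.9), (-10, 31.9), (10, 30.6), (30, 32.3), (50, 32.4)]
jar [254. 121.  22.  29.]
bowl [192. 190.  38.  51.]
brush [109. 203.  24.  59.]
scene 91 [0.5477 0.1719 0.0635] [0.503 0.163 0.053] [0.586 0.182 0.068] slope -0.008264578103384128 yaw -3.9805912787853517
scene rim -1 [(-50, 32.7), (-30, 30.9), (-10, 30.1), (10, 30.8), (30, 31.8), (50, 29.9)]
scene rim 1 [(-50, 32.4), (-30, 31.2), (-10, 28.5), (10, 32.8), (30, 31.6), (50, 31.2)]
jar [316. 249.  16.  35.]
bowl [249. 164.  28.  20.]
{'clock': np.float64(17.55), 'ee_pos': array([0.393, 0.184, 0.383]), 'wrist_force': array([-1.123,  0.45 , -0.571])}
```

View pics/s5c.png

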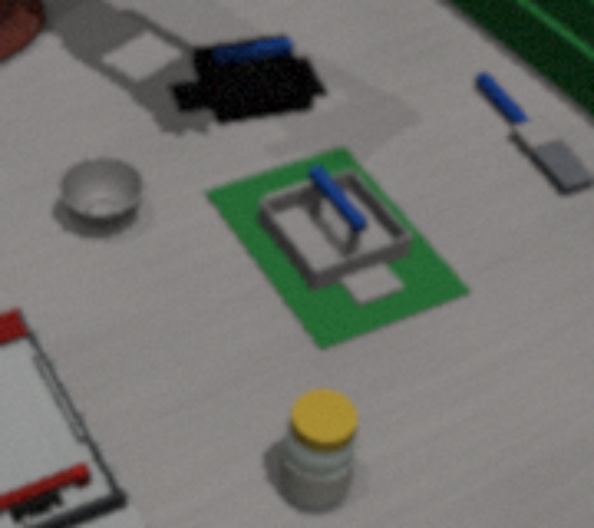

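The picture shows the pan lying flat and centred on the mat, in line with its long side. The bystanders haven't moved and the gripper is clear.

```bash
python3 -c "
from plant import arm
print(arm.close_job())"
```

```text
the job is handed in; nothing more can be done
None
```

The steel pan is out of its cradle and set down on the green mat. The arm has let go, and I handed the job in at about 17.6 s; the hand-in gives no verdict.

- **Freeing the toe:** I gripped the handle and eased the pan back about 5 mm until the bumper pushed back. The wrist then read about 5 N (one reading of 6.1 N before I backed off 0.3 mm), against the 10 N limit.
- **Tilt and draw-out:** I held that push and tilted the front up by about 0.105 rad around the tongue's end. I then drew the pan about 23 mm towards the lip and lifted it clear. Wrist readings showed no catching.
- **Set-down:** I lowered it in small steps. The last step pressed about 6 N on the mat, so I unloaded it slightly before opening the fingers.

**Last checks:**
- **Position:** the pan is within about 5 mm of the mat's centre and within about 1.5° of its long side. The two cameras differ by about 8 mm in x, partly because some of the handle was hidden.
- **Flatness:** the handle's slope is under 0.01 rad.
- **Gripper:** open and clear of everything.
- **Jar, bowl and brush:** they look undisturbed, but two detections failed. From the top camera, the network's best match for the bowl was the pan. From the scene camera, it missed the brush, though the top camera found it in place.
- **Tilt:** the pan's rim gave about 0.105 rad during the lift and the partly hidden handle gave 0.13. Both are above the 0.05 rad needed.

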